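Clear the shower-corner pile back to its places

TASK

First take the comb off the slatted wooden drainer and lay it flat, lengthwise, in the middle of the long narrow stone rest. Then take the pile in the corner basket apart from the top, one piece at a time: the stool knob into the middle of the square tray, then the pill box into the middle of the round steel dish, and last the soap saucer, set down gently, lengthwise, in the middle of the now empty drainer. Keep every piece the right way up and leave the glass tumbler standing where it is.

Things in the scene. Friction and masses are not known exactly. Their poses are not given: they have to be found in the camera images.
- comb: Red plastic comb, 140 x 28 mm and 8 mm thick, starting flat on top of the drainer. Origin: centre of its underside; x along its length, y across its width, z up. Weighs about 30 g; grip it across the width at the middle.
- knob: Grey plastic star knob of a shower stool, the top piece of the pile: star head 34 mm across and 16 mm high on a hub 26 mm across and 10 mm high (26 mm high in all), a small brass spot on top. Origin: centre of its underside, z up. About 35 g; round enough to be gripped at any yaw.
- pillbox: Blue round plastic pill box with a closed twist cap, 46 mm across (body 44 mm), 38 mm high, the middle piece of the pile, standing inside the saucer. Origin: centre of its underside, z up. About 50 g; round, gripped at any yaw.
- saucer: White ceramic soap saucer with round ends, 110 x 66 mm, 16 mm high, the bottom piece of the pile, standing on the basket floor. Walls 4 mm thick, inner floor 6 mm above the underside. Origin: centre of its underside; x along its length, y across its width, z up. About 160 g; grip it across its 66 mm width, outside, at the middle (sides straight for 44 mm).
- comb_rest: Place of the comb: flat grey stone bar without rim, fixed, 170 x 56 mm, its flat top 8 mm above the table. Origin: centre of its underside on the table; x along its length, y across.
- tray: Place of the knob: square taupe plastic tray, fixed, 96 x 96 mm outside, rim 10 mm high and 3 mm thick, its floor 4 mm above the table. Origin: centre of its underside on the table; x and y along its sides.
- dish: Place of the pill box: round stainless dish, fixed, 104 mm across the rim, rim 10 mm high and 3 mm thick, its floor 4 mm above the table. Origin: centre of its underside on the table.
- drainer: Place of the saucer: oblong drainer of five flat wooden slats, fixed, 150 x 100 mm, no rim, its flat top 10 mm above the table. The comb lies on it at the start. Origin: centre of its underside on the table; x along its length (the slats), y across.
- basket: Fixed stainless wire corner basket holding the pile. A quarter circle of 220 mm radius: square corner along its +x, 140 mm from the origin; round front (towards the robot) 80 mm from the origin along -x; 156 mm to each side. Wire rim 36 mm, floor 5 mm above the table. Origin: at table level, under the pile to within 8 mm.
- tumbler: Clear glass tumbler, 68 mm across, 80 mm high, standing between robot and basket; leave alone. Origin: centre of its underside. Unlisted bystanders keep clear: bottles to 190 mm high and a jar beyond x = 0.77, a mug beyond y = 0.5, a nail brush beyond y = -0.48, a basin at x 0.1, y 0.6, a box at x 0.22, y -0.68, a pumice stone 28 mm high near x 0.26, y -0.19.

How it is judged (in metres and radians):
On the way, in this order (a step that is already met when the one before it is completed fails the run):
1. the comb lies released on the stone rest (horizontal distance between comb and comb_rest below 0.013 m and z of comb in the frame of comb_rest between 0.005 and 0.011 m and angle between comb's own z axis and vertical below 0.12 rad and contact force between the fingers and comb below 0.2 N and linear speed of comb below 0.02 m/s and angular speed of comb below 0.3 rad/s and angle between the x axis of comb and the x axis of comb_rest, either way round below 0.2 rad), for 0.2 s.
2. the knob stands released in the square tray (horizontal distance between knob and tray below 0.013 m and z of knob in the frame of tray between 0.001 and 0.007 m and angle between knob's own z axis and vertical below 0.12 rad and contact force between the fingers and knob below 0.2 N and linear speed of knob below 0.02 m/s and angular speed of knob below 0.3 rad/s), for 0.2 s.
3. the pill box stands released in the round dish (horizontal distance between pillbox and dish below 0.013 m and z of pillbox in the frame of dish between 0.001 and 0.007 m and angle between pillbox's own z axis and vertical below 0.12 rad and contact force between the fingers and pillbox below 0.2 N and linear speed of pillbox below 0.02 m/s and angular speed of pillbox below 0.3 rad/s), for 0.2 s.
4. the saucer stands released on the drainer (horizontal distance between saucer and drainer below 0.013 m and z of saucer in the frame of drainer between 0.007 and 0.013 m and angle between saucer's own z axis and vertical below 0.12 rad and contact force between the fingers and saucer below 0.2 N and linear speed of saucer below 0.02 m/s and angular speed of saucer below 0.3 rad/s and angle between the x axis of saucer and the x axis of drainer, either way round below 0.2 rad), for 0.2 s.
At the end, for the whole second after the job is handed in: Comb on the stone rest, knob in the square tray, pill box in the round dish, saucer on the drainer: each within 13 mm of the middle of its place, right way up (within 0.12 rad), resting on it, released and still; comb and saucer lengthwise to within 0.2 rad (either way round) (all of step 1 and all of step 2 and all of step 3 and all of step 4); the robot touches nothing.
It fails at once if the glass tumbler is shifted by more than 30 mm or tipped (distance of tumbler from where it was at the start of the episode above 0.03 m or angle between tumbler's own z axis and vertical above 0.3 rad).
It fails at once if the saucer is dropped or slammed onto the drainer (moving faster than 0.45 m/s within 25 mm above it) (horizontal distance between saucer and drainer below 0.1 m and z of saucer in the frame of drainer below 0.035 m and linear speed of saucer above 0.45 m/s).
It also fails if it takes over 120 s, if anything falls off the work surface, if the arm or the gripper's body presses on something with over 40 N, if the wrist force passes 120 N, or if a joint passes its speed limit or range.

ROBOT

A 6-joint arm with a two-finger parallel gripper is mounted at the origin on the work surface. World frame = base frame: x ahead of the robot, y to its left, z up, the work surface at z = 0. Lengths are in mm, angles in rad, forces in N, time in s.
With the tool pointing down it reaches from about 350 to 775 mm from the base axis. Payload 7.3 kg.
Tool frame: the origin (TCP) lies at the very end of the fingers, on their centre line; the grasp point (between the pads) lies 19 mm behind it; z points along the fingers, y is the line along which they close (so a half turn about z gives the same grasp; the last joint's range is limited). The gripper opens to 92 mm and grips with 3 to 60 N. Pads are 19 mm wide; open, the fingers measure 130 mm over their backs; the gripper's body (75 mm by 190 mm) begins 47 mm behind the grasp point.
Start: joints at [1.007, 0.342, 1.524, -0, 1.275, -0.146], TCP at [213.007, 479.867, 226.741] pointing down, gripper open.
Joint ranges: [-2.53, 2.53], [-0.77, 2.02], [0.04, 2.7], [-1, 4.14], [0.28, 2.66], [-3.11, 3.11]. Speed limits (rad/s): [2.57, 2.57, 3.14, 3.14, 3.14, 3.14].

INTERFACE

Orientations are given as [roll, pitch, yaw] about the fixed x, y, z axes, in that order (R = Rz(yaw) Ry(pitch) Rx(roll)).
In Python, from plant import get_obs, vision, workorder gives the robot as it stands.
- The arm moves only by the shell command python3 -m pendant 'ROWS' [OPENING]. ROWS is a JSON object of lists of equal length, an entry for each row: "dp": the shift along the tool's x, y, z in m, a list of three; "rotation": the turn, a rotation vector about the tool's x, y, z in rad, a list of three. A call has 1 to 8 rows; each row is the pose to reach, as a shift and turn from the pose commanded when the call began, along the tool's axes at that moment; what a row does not reach only later rows make up. A row lasts 1/8 s, in which the tool goes at most 62.5 mm and 10.7 degrees, less where a joint would pass 70% of its speed; a pose out of reach is approached as far as the arm can. A call with a gripper value outside its range is refused whole. OPENING is the finger opening in m, from 0 to 0.0918, set as the call begins (- or left out, the last holds). The fingers move at their own pace and stop on an object; the grip force is fixed at half the most. Time passes only in rows, so rows that repeat a pose let the fingers close. It gives the time, the measured TCP pose, the force, the opening and the grip force at its end, in the units of the state.
- get_obs(): the state, without advancing time (a new reading comes with each control period).
- vision.capture(name): name is "scene" or "top"; returns a dict with "pixels" (420x560x3 uint8, red, green, blue), "vfov" (degrees; the focal length in pixels is half the picture's height over the tangent of half this angle, whatever the lens; pixels are square), "cx", "cy" (the principal point, pixels), "pose" (4x4, takes a point from camera to world coordinates). Camera axes: x right, y up, looking along -z (the intrinsics and any distortion apply to the point x, -y, -z); pixel columns grow to the right and rows downward; lengths in mm; the calibration is good to about 2 mm. A picture is of the moment at which its call begins. There is no depth.
- workorder.close_job(): hands the job in; it is judged then, once.
The state is a dict: "time": time; "joint_positions": joint angles; "dq": joint speeds; "tau": joint torques, N m; "tool_pos": TCP position; "tcp_rot": TCP orientation; "contact_force": force on the tool from outside, world axes, zero at the start; "moment": the same for the moment, N m; "grip_width": finger opening in mm; "finger_force": force on a finger pad.
Only numpy, scipy, OpenCV 4.12 (cv2) and the standard library are available. Lean on these libraries where they do the work, as an engineer would, in place of code of your own. Each camera call takes 0.05 s, during which the arm holds its last target. There are 200 camera calls.

## Working session

There is one attempt and no reset: what is moved stays moved. The work goes in short steps, Python scripts to look and compute and a shell command to move; the robot and the scene stay as the last step left them, time stands still between calls to the robot, and variables do not carry over. Pictures are saved under pics/ and viewed, at most 14 in all, crops included, and the job is handed in when it is done.

```bash
ls; mkdir -p pics
python3 - <<'E'
from plant import get_obs, vision
import cv2,numpy as np
o=get_obs();print({k:np.round(v,3).tolist() for k,v in o.items()})
for n in("scene","top"):
    c=vision.capture(n);print(n,{k:(np.round(v,4).tolist()) for k,v in c.items() if k!="pixels"})
    cv2.imwrite(f"pics/{n}0.png",c["pixels"][...,::-1])
    np.savez(f"{n}0.npz",**c)
E
```

```text
pics
{'time': 0.0, 'joint_positions': [1.007, 0.343, 1.525, -0.0, 1.275, -0.146], 'dq': [0.0, 0.001, -0.001, 0.002, 0.001, -0.0], 'tau': [0.0, -43.123, -24.423, 0.072, 0.056, -0.0], 'tool_pos': [212.784, 479.51, 226.072], 'tcp_rot': [-3.14, -0.0, 2.724], 'contact_force': [-0.052, 0.25, -0.391], 'moment': [0.055, -0.052, 0.006], 'finger_force': 0.0, 'grip_width': 92.002}
scene {'vfov': 53.6937, 'cx': 281.3499, 'cy': 210.0453, 'pose': [[-0.2505, -0.5289, 0.8109, 1143.0422], [0.9681, -0.1278, 0.2158, 173.2332], [-0.0105, 0.839, 0.544, 506.523], [0.0, 0.0, 0.0, 1.0]]}
top {'vfov': 44.6204, 'cx': 275.3565, 'cy': 205.9954, 'pose': [[0.0075, 0.9937, -0.1116, 386.1622], [-0.9998, 0.0096, 0.0177, 0.5802], [0.0186, 0.1115, 0.9936, 1087.5305], [0.0, 0.0, 0.0, 1.0]]}
```

View pics/scene0.png

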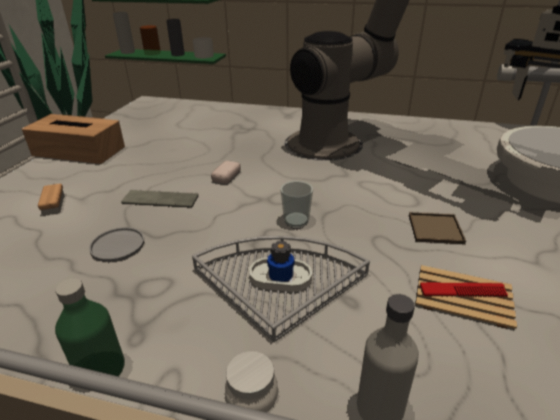

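View pics/top0.png

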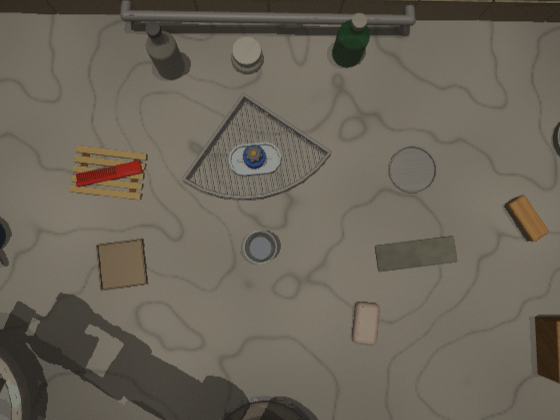

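The scene view has the basket at (280,285), drainer and comb at (465,295), tray at (436,228), rest at (160,198), dish at (117,244) and tumbler at (296,200). In the top view the comb is at (109,174), tray (122,264), pile (255,158), dish (412,169), rest (416,253) and tumbler (260,247). Next I'll enlarge these for corners.

```bash
cat > h.py <<'E'
import numpy as np,cv2
def load(n): return dict(np.load(n))
def ray(c,uv):
    f=210/np.tan(np.radians(float(c["vfov"]))/2)
    uv=np.atleast_2d(uv).astype(float)
    d=np.c_[(uv[:,0]-c["cx"])/f,-(uv[:,1]-c["cy"])/f,-np.ones(len(uv))]
    return c["pose"][:3,3],d@c["pose"][:3,:3].T
def onz(c,uv,z):
    o,d=ray(c,uv); return o+d*((z-o[2])/d[:,2])[:,None]
def tri(c1,u1,c2,u2):
    o1,a=ray(c1,u1);o2,b=ray(c2,u2);R=[]
    for x,y in zip(a,b):
        s=np.linalg.lstsq(np.c_[x,-y],o2-o1,rcond=None)[0]
        p,q=o1+s[0]*x,o2+s[1]*y;R.append(np.r_[(p+q)/2,np.linalg.norm(p-q)])
    return np.array(R)
def proj(c,P):
    f=210/np.tan(np.radians(float(c["vfov"]))/2)
    q=(np.atleast_2d(P)-c["pose"][:3,3])@c["pose"][:3,:3]
    return np.c_[c["cx"]+f*q[:,0]/-q[:,2],c["cy"]-f*q[:,1]/-q[:,2]]
def crop(c,x,y,w,h,s):
    return cv2.resize(c["pixels"][y:y+h,x:x+w,::-1],None,fx=s,fy=s,interpolation=cv2.INTER_CUBIC)
E
python3 - <<'E'
from h import *
t=load("top0.npz");s=load("scene0.npz")
g=lambda im:np.clip(im.astype(float)*1.6,0,255).astype(np.uint8)
A=np.hstack([crop(t,60,140,100,150,4),crop(t,370,140,100,150,4)])
B=np.hstack([crop(s,85,180,125,85,4),crop(s,400,205,125,120,4)[:340]]) if 0 else None
cv2.imwrite("pics/c1.png",g(A))
C=np.vstack([crop(s,85,180,200,80,4)[:, :], crop(s,400,205,200-40,120,4)[:0]]) if 0 else None
D=np.hstack([crop(s,85,180,120,85,3),crop(s,405,205,120,125,3)[:255]])
E=np.hstack([crop(s,405,240,120,90,3),crop(s,240,230,80,60,4.5)[:270,:360]])
cv2.imwrite("pics/c2.png",g(np.vstack([D,E])))
E
```

```text
(no output)
```

View pics/c1.png

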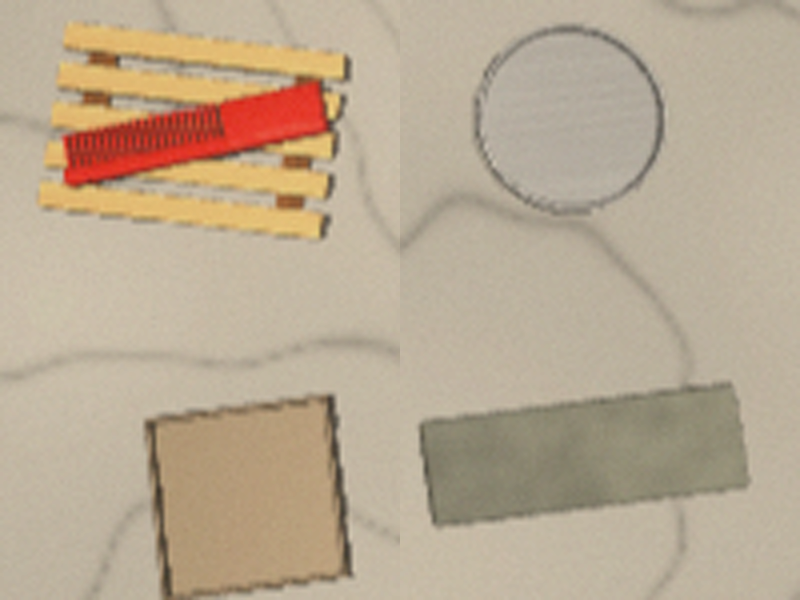

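View pics/c2.png

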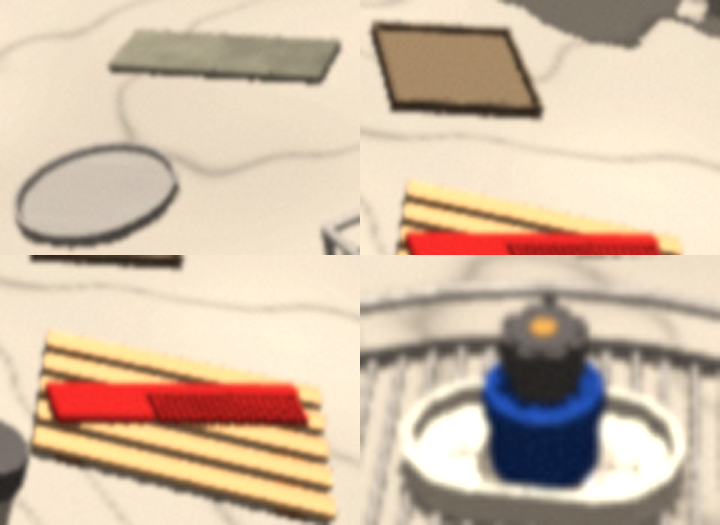

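c1 (top view, ×4) and c2 (scene view) show clear corners on the drainer, comb, tray and rest, the dish outline, and the knob's brass spot at scene px ≈(281,246). Next I'll triangulate these.

```bash
cat > m0.py <<'E'
from h import *
t=load("top0.npz");s=load("scene0.npz")
def T(l,ox,oy,sc): l=np.array(l,float); return np.array([ox,oy])+(l+.5)/sc-.5
# order: TL TR BR BL in top; scene listed BR BL TL TR to match
top={"drainer":T([(66,22),(349,54),(325,238),(40,205)],60,140,4),"comb":T([(64,137),(322,82),(328,130),(66,186)],60,140,4),
"tray":T([(147,422),(332,396),(352,575),(167,600)],60,140,4),"rest":T([(20,422),(332,383),(348,485),(36,525)],370,140,4)}
sc={"drainer":T([(334,259),(35,189),(47,77),(320,133)],405,240,3),"comb":T([(306,168),(57,167),(47,129),(293,131)],405,240,3),
"tray":T([(181,110),(33,105),(13,25),(148,31)],405,205,3),"rest":T([(320,78),(110,68),(134,31),(340,42)],85,180,3)}
if __name__=="__main__":
    Z={"drainer":10,"comb":18,"tray":10,"rest":8}
    for k in top:
        R=tri(t,top[k],s,sc[k]); print(k,"tri mean",R.mean(0).round(1),"z",R[:,2].round(1))
        for c,u in((t,top[k]),(s,sc[k])):
            P=onz(c,u,Z[k]);e=np.linalg.norm(P-np.roll(P,-1,0),axis=1)
            ax=(P[0]-P[1])+(P[3]-P[2]);print("   ",P.mean(0)[:2].round(1),"sides",e.round(1),"yaw of 'left-right' axis",np.degrees(np.arctan2(ax[1],ax[0])).round(1))
    a=np.linspace(0,2*np.pi,60)
    P=onz(t,[(370+(569-400+.5)/4-.5,140+119.5/4-.5)],10);print("dish top",P)
    q=T([(16,198),(178,185),(110,146),(75,236)],85,180,3);print("dish scene",onz(s,q,10))
    def blob(c,f,roi):
        x,y,w,h=roi;im=c["pixels"][y:y+h,x:x+w].astype(int);m=f(im[...,0],im[...,1],im[...,2]);yy,xx=np.nonzero(m)
        return np.array([xx.mean()+x,yy.mean()+y]),m.sum(),(xx.min()+x,xx.max()+x,yy.min()+y,yy.max()+y)
    br=lambda r,g,b:(r>g+25)&(g>b+15)
    bl=lambda r,g,b:(b>r+30)&(b>g+20)
    wh=lambda r,g,b:(r>165)&(b>150)
    for nm,f in(("brass",br),("blue",bl)):
        A=blob(t,f,(230,140,55,40));B=blob(s,f,(250,235,60,50));print(nm,A,B,tri(t,[A[0]],s,[B[0]]).round(1))
    g=np.hstack([crop(t,180,90,160,120,5)[:, :800]]);cv2.imwrite("pics/c3.png",np.clip(g*1.5,0,255).astype(np.uint8))
E
python3 m0.py
```

```text
drainer tri mean [576.7 337.2   8.8   1.9] z [10.1  8.3  7.4  9.4]
    [576.5 336.3] sides [151.6  99.4 151.1  98.9] yaw of 'left-right' axis 84.0
    [577.9 337.6] sides [146.9  97.8 150.   98.6] yaw of 'left-right' axis 84.7
comb tri mean [573.4 334.8  14.1   1. ] z [13.1 12.2 15.5 15.7]
    [572.8 333.5] sides [137.4  26.  139.2  26.1] yaw of 'left-right' axis 103.0
    [577.8 333.7] sides [134.3  30.1 137.3  29.5] yaw of 'left-right' axis 103.4
tray tri mean [382.5 301.3   5.4   1.3] z [6.  3.7 5.6 6.5]
    [382.5 299.6] sides [96.7 93.6 95.7 92.8] yaw of 'left-right' axis 98.3
    [389.2 300.7] sides [94.7 96.  94.3 93.4] yaw of 'left-right' axis 99.7
rest tri mean [ 410.3 -316.7    4.4    1.7] z [5.3 3.2 4.6 4.6]
    [ 410.4 -315.9] sides [168.   54.2 167.1  54.5] yaw of 'left-right' axis 97.6
    [ 415.5 -312.8] sides [164.6  56.1 170.   53.2] yaw of 'left-right' axis 98.1
dish top [[ 589.14078622 -311.14310796   10.        ]]
dish scene [[ 615.06302006 -355.84408056   10.        ]
 [ 577.24192093 -259.80726911   10.        ]
 [ 548.41220189 -328.93330186   10.        ]
 [ 640.02615584 -295.37446612   10.        ]]
brass (array([253.28571429, 152.5       ]), np.int64(14), (np.int64(252), np.int64(255), np.int64(151), np.int64(154))) (array([280.22222222, 245.5       ]), np.int64(18), (np.int64(278), np.int64(282), np.int64(244), np.int64(247))) [[6.077e+02 2.790e+01 7.560e+01 2.000e-01]]
blue (array([253.925  , 157.93125]), np.int64(160), (np.int64(243), np.int64(264), np.int64(145), np.int64(167))) (array([280.49191686, 267.87297921]), np.int64(433), (np.int64(267), np.int64(293), np.int64(254), np.int64(279))) [[6.07e+02 2.77e+01 2.56e+01 1.00e-01]]
```

```bash
python3 -c "
from h import *
t=load('top0.npz');s=load('scene0.npz')
print(onz(t,[(245,97),(183,181),(331,153),(233,155)],36))
print(onz(t,[(260,247)],0),onz(s,[(296,222)],0))"
```

```text
[[ 735.75489674   47.86536995   36.        ]
 [ 554.5638739   173.676113     36.        ]
 [ 617.20814838 -133.96156505   36.        ]
 [ 610.57814235   71.13111046   36.        ]]
[[420.60520268  13.10992284   0.        ]] [[426.34528702  14.75084511   0.        ]]
```

View pics/c3.png

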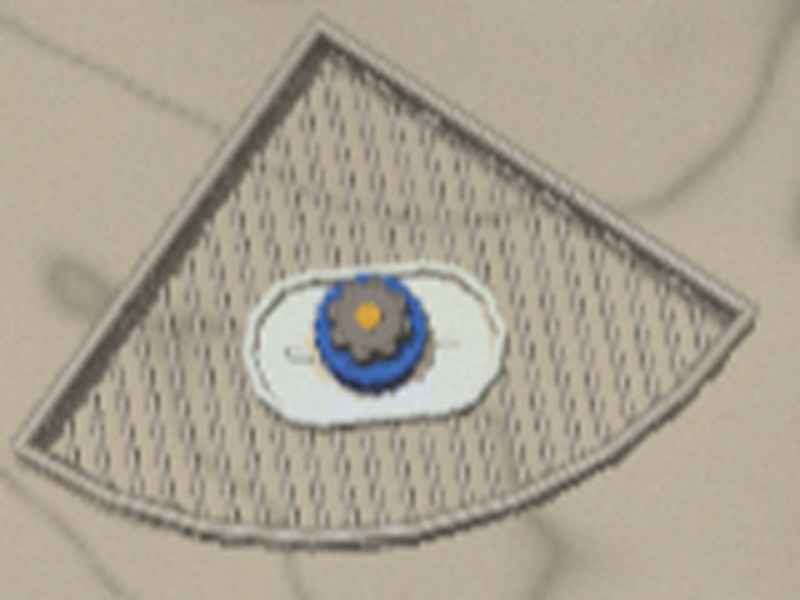

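c3 shows the saucer spanning (230–281, 142–175), its long axis almost along world y, with the pill box and the knob's brass spot at (253.3,152.5). The heights agree with the text to within a few mm. I'll move to the comb now.

```bash
cat > go.py <<'E'
import sys,numpy as np
from scipy.spatial.transform import Rotation as R
from plant import get_obs
o=get_obs();x,y,z,yaw=map(float,sys.argv[1:5])
A=R.from_euler("xyz",o["tcp_rot"]);B=R.from_euler("xyz",[np.pi,0,np.radians(yaw)])
print("dp",(A.inv().apply(np.array([x,y,z])-o["tool_pos"])/1000).round(4),"rot",(A.inv()*B).as_rotvec().round(3),"t",o["time"],"tcp",np.round(o["tool_pos"],1),"grip",o["grip_width"],o["finger_force"])
E
python3 go.py 574 333.5 90 103
```

```text
dp [-0.3894  0.0133  0.136 ] rot [-0.001  0.     0.926] t 0.1 tcp [212.8 479.5 226.1] grip 91.6590520672758 0.0
```

```bash
python3 -m pendant '{"dp":[[-0.0487,0.0017,0.017],[-0.0973,0.0033,0.034],[-0.146,0.005,0.051],[-0.195,0.0067,0.068],[-0.243,0.0083,0.085],[-0.292,0.01,0.102],[-0.341,0.0117,0.119],[-0.3894,0.0133,0.136]],"rotation":[[0,0,0.116],[0,0,0.232],[0,0,0.347],[0,0,0.463],[0,0,0.579],[0,0,0.695],[0,0,0.81],[0,0,0.926]]}' 0.06; python3 go.py 574 333.5 12 103
```

```text
time: 1.1
tool_pos: [575.5, 333.1, 89.6]
tcp_rot: [-3.141, 0.0, 1.794]
contact_force: [0.8, -0.1, -0.0]
grip_width: 59.9
finger_force: 0.0
dp [ 0.0007 -0.0013  0.0776] rot [-0.001  0.    -0.004] t 1.1 tcp [575.5 333.1  89.6] grip 59.909252972026685 0.0
```

```bash
python3 -m pendant '{"dp":[[0.0003,-0.0005,0.025],[0.0007,-0.0013,0.05],[0.0007,-0.0013,0.05],[0.0007,-0.0013,0.05]],"rotation":[[0,0,0],[0,0,0],[0,0,0],[0,0,0]]}'
cat > snap.py <<'E'
import sys
from h import *
from plant import vision
# snap.py out  scale  tx ty tw th  sx sy sw sh
o,sc=sys.argv[1],float(sys.argv[2]);v=list(map(int,sys.argv[3:]))
I=[]
for n,q in(("top",v[:4]),("scene",v[4:])):
    c=vision.capture(n);np.savez(f"{n}_{o}.npz",**c);I.append(crop(c,*q,sc))
cv2.imwrite(f"pics/{o}.png",np.clip(np.hstack(I)*1.5,0,255).astype(np.uint8))
E
python3 snap.py d1 4 60 140 100 110 400 220 100 110; python3 go.py 574 333.5 12 103
```

```text
time: 1.6
tool_pos: [573.3, 334.7, 41.5]
tcp_rot: [3.141, -0.0, 1.798]
contact_force: [0.5, 0.1, -0.2]
grip_width: 60.0
finger_force: 0.0
dp [-0.0015  0.      0.0302] rot [ 0.002 -0.     0.   ] t 1.7 tcp [573.6 334.9  42.2] grip 60.23057086761986 0.0
```

View pics/d1.png

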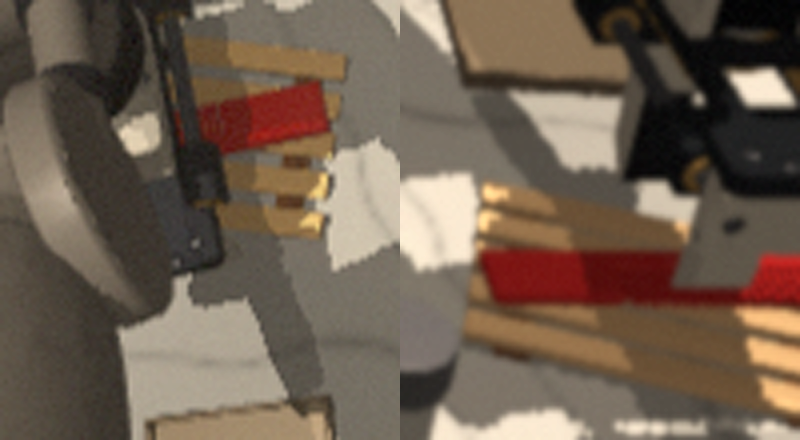

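The fingers straddle the comb near its middle, with the front finger's tip at scene px ≈(479,292). I'll check that against the projection, then descend.

```bash
python3 -c "
from h import *
s=load('scene0.npz');a=np.radians(13)
print(proj(s,[[573.6+d*np.cos(a),334.9+d*np.sin(a),42] for d in(30,49)]))"
python3 -m pendant '{"dp":[[-0.0007,0,0.008],[-0.0015,0,0.016],[-0.0015,0,0.024],[-0.0015,0,0.03],[-0.0015,0,0.03],[-0.0015,0,0.03]],"rotation":[[0,0,0],[0,0,0],[0,0,0],[0,0,0],[0,0,0],[0,0,0]]}'
```

```text
[[473.61184906 289.63433788]
 [478.08480621 298.33803555]]
time: 2.45
tool_pos: [573.2, 333.0, 10.5]
tcp_rot: [-3.142, -0.0, 1.798]
contact_force: [0.5, -0.6, 0.0]
grip_width: 60.1
finger_force: 0.0
```

```bash
python3 -m pendant '{"dp":[[0,0,-0.001],[0,0,-0.001],[0,0,-0.001],[0,0,-0.001],[0,0,-0.001],[0,0,-0.001]],"rotation":[[0,0,0],[0,0,0],[0,0,0],[0,0,0],[0,0,0],[0,0,0]]}' 0.015
python3 -m pendant '{"dp":[[0,0,-0.02],[0,0,-0.06],[0,0,-0.11],[0,0,-0.16],[0,0,-0.17],[0,0,-0.17]],"rotation":[[0,0,0],[0,0,0],[0,0,0],[0,0,0],[0,0,0],[0,0,0]]}'
python3 go.py 411.5 -315.5 180 97.8
```

```text
time: 3.2
tool_pos: [573.2, 333.0, 11.8]
tcp_rot: [3.142, -0.0, 1.798]
contact_force: [0.0, 0.5, -0.3]
grip_width: 27.5
finger_force: 30.0
time: 3.95
tool_pos: [573.4, 333.0, 183.1]
tcp_rot: [3.139, -0.0, 1.798]
contact_force: [0.1, -0.1, -1.6]
grip_width: 27.6
finger_force: 30.0
dp [-0.5955 -0.3037  0.0023] rot [ 0.002 -0.001  0.091] t 3.95 tcp [573.4 333.  183.1] grip 27.604874309002284 29.999691545963287
```

```bash
python3 -m pendant '{"dp":[[-0.0496,-0.0253,0],[-0.0993,-0.0506,0],[-0.149,-0.0759,0],[-0.1985,-0.1012,0],[-0.248,-0.1265,0],[-0.298,-0.152,0],[-0.347,-0.177,0],[-0.397,-0.2025,0]],"rotation":[[0,0,0],[0,0,0.01],[0,0,0.02],[0,0,0.03],[0,0,0.04],[0,0,0.05],[0,0,0.07],[0,0,0.09]]}'
python3 go.py 411.5 -315.5 180 97.8
```

```text
time: 4.95
tool_pos: [463.7, -100.7, 180.3]
tcp_rot: [-3.139, -0.002, 1.707]
contact_force: [1.1, -0.4, -0.0]
grip_width: 27.7
finger_force: 30.0
dp [-2.058e-01 -8.090e-02  2.000e-04] rot [-0.003 -0.002  0.   ] t 4.95 tcp [ 463.7 -100.7  180.3] grip 27.655263516889114 30.00105768442154
```

```bash
python3 -m pendant '{"dp":[[-0.051,-0.02,0],[-0.103,-0.04,0],[-0.154,-0.06,0.03],[-0.206,-0.081,0.06],[-0.206,-0.081,0.09],[-0.206,-0.081,0.11],[-0.206,-0.081,0.11],[-0.206,-0.081,0.11]],"rotation":[[0,0,0],[0,0,0],[0,0,0],[0,0,0],[0,0,0],[0,0,0],[0,0,0],[0,0,0]]}'
python3 go.py 411.5 -315.5 10 97.8
```

```text
time: 5.95
tool_pos: [413.2, -314.4, 71.8]
tcp_rot: [-3.141, -0.0, 1.708]
contact_force: [-0.2, -0.2, -0.6]
grip_width: 27.3
finger_force: 30.0
dp [-0.0009 -0.0018  0.0618] rot [-0.    -0.     0.001] t 5.95 tcp [ 413.2 -314.4   71.8] grip 27.260012154552463 29.999921321868896
```

```bash
python3 snap.py d2 4 370 180 100 110 85 150 100 110
```

```text
(no output)
```

View pics/d2.png

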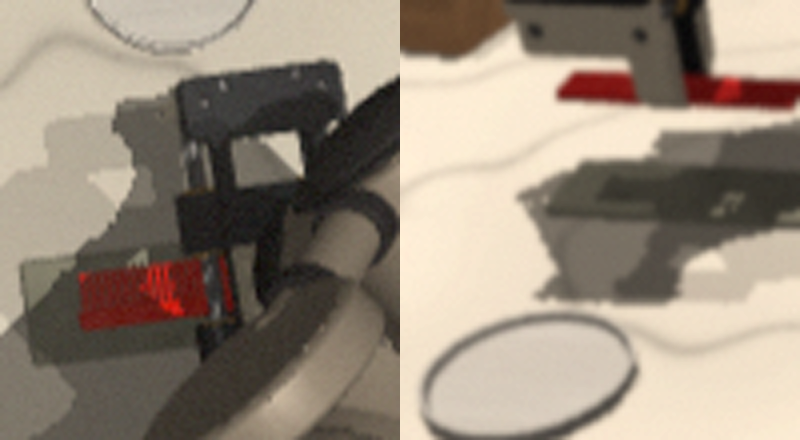

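The comb hangs level over the rest, its left end at top px (390,255), and it lines up with the bar. Lowering.

```bash
python3 -m pendant '{"dp":[[-0.001,-0.0018,0.02],[-0.001,-0.0018,0.04],[-0.001,-0.0018,0.052],[-0.001,-0.0018,0.056],[-0.001,-0.0018,0.059],[-0.001,-0.0018,0.0605],[-0.001,-0.0018,0.0605],[-0.001,-0.0018,0.0605]],"rotation":[[0,0,0],[0,0,0],[0,0,0],[0,0,0],[0,0,0],[0,0,0],[0,0,0],[0,0,0]]}'
python3 go.py 411.5 -315.5 10 97.8
```

```text
time: 7.05
tool_pos: [411.6, -315.9, 11.4]
tcp_rot: [3.141, 0.0, 1.708]
contact_force: [0.4, -0.2, -0.3]
grip_width: 27.6
finger_force: 30.0
dp [ 0.0004 -0.0001  0.0014] rot [0.    0.    0.001] t 7.05 tcp [ 411.6 -315.9   11.4] grip 27.646162301511993 30.00002145767212
```

```bash
python3 -m pendant '{"dp":[[0,0,0.0007],[0,0,0.0014],[0,0,0.0014],[0,0,0.0014]],"rotation":[[0,0,0],[0,0,0],[0,0,0],[0,0,0]]}'
python3 -m pendant '{"dp":[[0,0,0.0014],[0,0,0.0014],[0,0,0.0014],[0,0,0.0014],[0,0,-0.03],[0,0,-0.09],[0,0,-0.15],[0,0,-0.17]],"rotation":[[0,0,0],[0,0,0],[0,0,0],[0,0,0],[0,0,0],[0,0,0],[0,0,0],[0,0,0]]}' 0.055
python3 go.py 607.5 28 170 90
```

```text
time: 7.55
tool_pos: [411.5, -315.8, 9.8]
tcp_rot: [-3.142, -0.0, 1.708]
contact_force: [-0.5, -0.6, -0.3]
grip_width: 27.5
finger_force: 30.0
time: 8.55
tool_pos: [412.7, -316.9, 183.9]
tcp_rot: [3.138, 0.005, 1.708]
contact_force: [0.4, -0.2, -0.4]
grip_width: 55.1
finger_force: 0.0
dp [0.3151 0.2401 0.0131] rot [0.004 0.005 0.137] t 8.55 tcp [ 412.7 -316.9  183.9] grip 55.068745592698335 0.0
```

```bash
python3 -m pendant '{"dp":[[0.045,0.034,0],[0.09,0.068,0],[0.135,0.103,0],[0.18,0.137,0],[0.225,0.171,0],[0.27,0.206,0.01],[0.315,0.24,0.02],[0.315,0.24,0.02]],"rotation":[[0,0,0.02],[0,0,0.04],[0,0,0.06],[0,0,0.08],[0,0,0.1],[0,0,0.12],[0,0,0.137],[0,0,0.137]]}' 0.06
python3 snap.py d3 4 370 200 100 100 100 170 100 100; python3 go.py 607.5 28 100 90
```

```text
time: 9.55
tool_pos: [606.7, 32.8, 158.4]
tcp_rot: [-3.14, -0.001, 1.575]
contact_force: [0.1, 0.1, -0.3]
grip_width: 60.1
finger_force: 0.0
dp [-0.0014  0.0016  0.0593] rot [-0.001  0.     0.002] t 9.65 tcp [605.9  29.4 159.3] grip 59.88111858120568 0.0
```

View pics/d3.png

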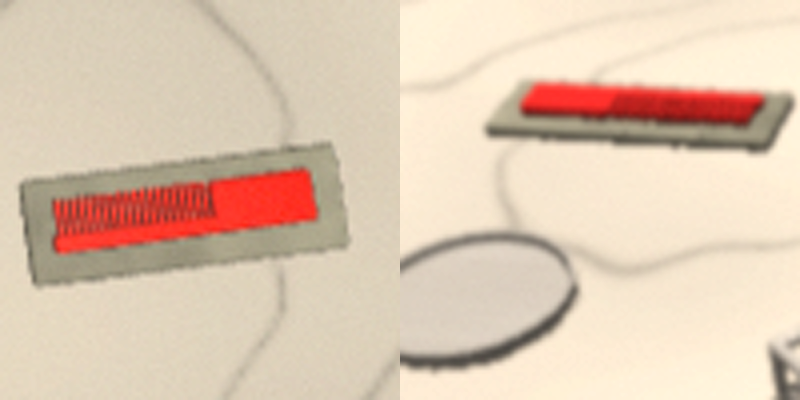

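The comb is lying flat on the rest, aligned and about 3 mm off centre: comb at (184,209) in the crop, rest at (184,214). Now the knob.

```bash
python3 -m pendant '{"dp":[[-0.0014,0.0016,0.03],[-0.0014,0.0016,0.06],[-0.0014,0.0016,0.075],[-0.0014,0.0016,0.09],[-0.0014,0.0016,0.1],[-0.0014,0.0016,0.105],[-0.0014,0.0016,0.105],[-0.0014,0.0016,0.105]],"rotation":[[0,0,0],[0,0,0],[0,0,0],[0,0,0],[0,0,0],[0,0,0],[0,0,0],[0,0,0]]}'
python3 go.py 607.5 28 54 90
```

```text
time: 10.65
tool_pos: [608.3, 27.7, 55.4]
tcp_rot: [3.14, 0.0, 1.571]
contact_force: [0.7, -0.5, -0.3]
grip_width: 59.8
finger_force: 0.0
dp [ 0.0003 -0.0008  0.0014] rot [0.001 0.    0.   ] t 10.65 tcp [608.3  27.7  55.4] grip 59.84621068674667 0.0
```

```bash
python3 -m pendant '{"dp":[[0,0,0],[0,0,0],[0,0,0],[0,0,0],[0,0,0],[0,0,0]],"rotation":[[0,0,0],[0,0,0],[0,0,0],[0,0,0],[0,0,0],[0,0,0]]}' 0.02
python3 -m pendant '{"dp":[[0,0,-0.01],[0,0,-0.04],[0,0,-0.08],[0,0,-0.12],[0,0,-0.12],[0,0,-0.12]],"rotation":[[0,0,0],[0,0,0],[0,0,0],[0,0,0],[0,0,0],[0,0,0]]}'
python3 go.py 384 300 170 98.5; python3 snap.py d4 4 215 120 90 110 230 200 110 110
```

```text
time: 11.4
tool_pos: [607.9, 27.6, 54.9]
tcp_rot: [3.141, -0.0, 1.571]
contact_force: [0.0, -0.2, 1.0]
grip_width: 33.2
finger_force: 30.0
time: 12.15
tool_pos: [607.4, 27.6, 174.5]
tcp_rot: [-3.141, -0.0, 1.571]
contact_force: [-0.3, 0.6, -1.0]
grip_width: 33.1
finger_force: 30.0
dp [ 0.2724 -0.2234  0.0047] rot [-0.001 -0.    -0.148] t 12.15 tcp [607.4  27.6 174.5] grip 33.078796060196495 30.00001609325409
```

View pics/d4.png

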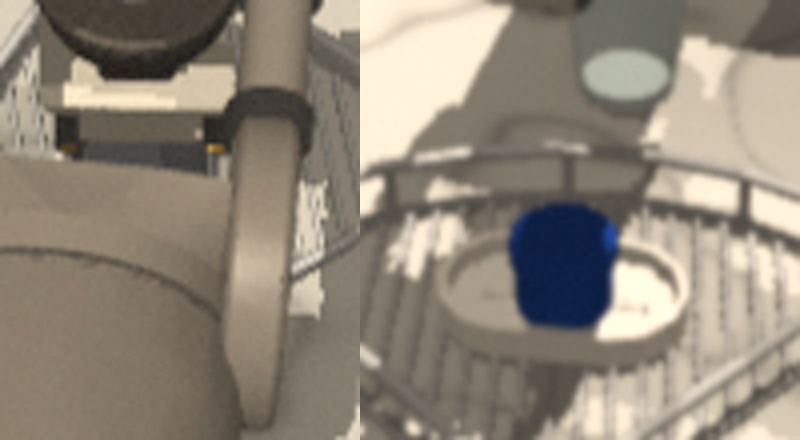

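The scene view shows the pill box still standing in the saucer at about (371,266) in its crop frame, and the knob has been lifted off. On to the tray.

```bash
python3 -m pendant '{"dp":[[0.039,-0.032,0],[0.078,-0.064,0],[0.117,-0.096,0],[0.156,-0.128,0],[0.195,-0.16,0],[0.234,-0.192,0.01],[0.2724,-0.2234,0.03],[0.2724,-0.2234,0.06]],"rotation":[[0,0,-0.02],[0,0,-0.04],[0,0,-0.06],[0,0,-0.08],[0,0,-0.1],[0,0,-0.12],[0,0,-0.148],[0,0,-0.148]]}'
python3 -m pendant '{"dp":[[0,0,0.02],[0,0,0.04],[0,0,0.045],[0,0,0.045]],"rotation":[[0,0,0],[0,0,0],[0,0,0],[0,0,0]]}'
python3 go.py 384 300 10.5 98.5
```

```text
time: 13.25
tool_pos: [382.1, 302.2, 113.9]
tcp_rot: [-3.141, -0.0, 1.724]
contact_force: [0.4, 0.2, -0.2]
grip_width: 32.9
finger_force: 30.0
time: 13.75
tool_pos: [384.2, 299.9, 69.5]
tcp_rot: [-3.14, 0.0, 1.719]
contact_force: [0.5, 0.4, 0.2]
grip_width: 32.9
finger_force: 30.0
dp [ 0.0002 -0.0001  0.059 ] rot [-0.001  0.    -0.   ] t 13.75 tcp [384.2 299.9  69.5] grip 32.91008351294502 29.999839961528778
```

```bash
python3 -m pendant '{"dp":[[0,0,0.02],[0,0,0.04],[0,0,0.048],[0,0,0.053],[0,0,0.057],[0,0,0.058],[0,0,0.058]],"rotation":[[0,0,0],[0,0,0],[0,0,0],[0,0,0],[0,0,0],[0,0,0],[0,0,0]]}'
python3 go.py 384 300 10 98.5
```

```text
time: 14.62
tool_pos: [384.6, 300.1, 12.1]
tcp_rot: [3.141, -0.0, 1.719]
contact_force: [0.9, 0.4, -1.1]
grip_width: 33.2
finger_force: 30.0
dp [-0.     -0.0006  0.0021] rot [ 0. -0. -0.] t 14.625 tcp [384.6 300.1  12.1] grip 33.19978694105263 30.000033974647522
```

```bash
python3 -m pendant '{"dp":[[0,0,0.001],[0,0,0.002],[0,0,0.002],[0,0,0.002]],"rotation":[[0,0,0],[0,0,0],[0,0,0],[0,0,0]]}'
python3 -m pendant '{"dp":[[0,0,0],[0,0,0],[0,0,0],[0,0,-0.01],[0,0,-0.04],[0,0,-0.1],[0,0,-0.16],[0,0,-0.16]],"rotation":[[0,0,0],[0,0,0],[0,0,0],[0,0,0],[0,0,0],[0,0,0],[0,0,0],[0,0,0]]}' 0.042
python3 go.py 607 28 170 93
```

```text
time: 15.12
tool_pos: [384.5, 300.1, 9.9]
tcp_rot: [3.141, -0.0, 1.719]
contact_force: [-0.8, 0.8, 0.7]
grip_width: 33.3
finger_force: 30.0
time: 16.12
tool_pos: [386.8, 301.4, 175.1]
tcp_rot: [3.131, -0.004, 1.719]
contact_force: [-0.1, 0.2, -0.9]
grip_width: 42.2
finger_force: 0.0
dp [-0.303   0.1773  0.0057] rot [ 0.01  -0.004  0.096] t 16.125 tcp [386.8 301.4 175.1] grip 42.21057803133174 0.0
```

```bash
python3 -m pendant '{"dp":[[0,-0.05,0],[0,-0.1,0],[0,-0.12,0],[0,-0.12,0]],"rotation":[[0,0,0],[0,0,0],[0,0,0],[0,0,0]]}' 0.085
cat > pb.py <<'E'
from h import *
t=load("top_d5.npz");s=load("scene_d5.npz")
def seg(c,x,y,w,h):
    im=c["pixels"][y:y+h,x:x+w].astype(int);m=((im[...,2]>im[...,0]+25)&(im[...,2]>im[...,1]+15)).astype(np.uint8)
    yy,xx=np.nonzero(m);return xx.mean()+x,yy.mean()+y,xx.min()+x,xx.max()+x,yy.min()+y,yy.max()+y,m.sum()
print(seg(t,225,130,65,55),seg(s,245,225,75,65))
E
python3 snap.py d5 4 80 120 200 150 400 210 1 150; python3 pb.py;  python3 go.py 607 28 170 93
```

```text
time: 16.62
tool_pos: [265.2, 282.3, 169.9]
tcp_rot: [3.141, -0.0, 1.72]
contact_force: [0.1, 0.5, -0.1]
grip_width: 77.4
finger_force: 0.0
(np.float64(253.59390862944161), np.float64(155.5), np.int64(243), np.int64(264), np.int64(145), np.int64(167), np.uint64(394)) (np.float64(280.4186746987952), np.float64(264.68524096385545), np.int64(267), np.int64(293), np.int64(250), np.int64(280), np.uint64(664))
dp [-3.022e-01  2.987e-01  3.000e-04] rot [ 0.001 -0.001  0.096] t 16.725 tcp [267.  282.8 170. ] grip 83.47429159289321 0.0
```

View pics/d5.png

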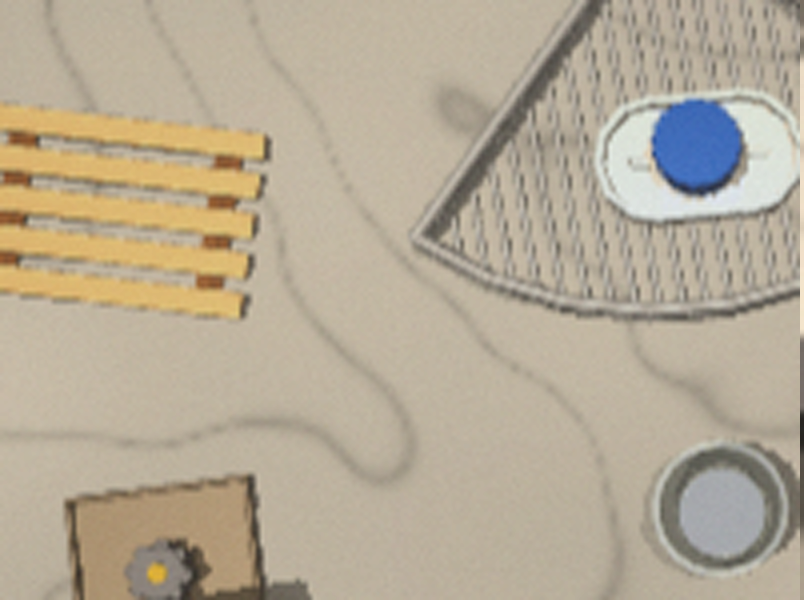

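Knob upright in the tray with its brass spot at top px (119,263); the pill box top disc is at (253.6,155.5).

```bash
python3 -c "
from h import *
t=load('top0.npz');s=load('scene0.npz')
print(onz(t,[(118.9,262.9)],30),onz(t,[(253.6,155.2)],48), onz(s,[(280.4,256.5)],49))"
```

```text
[[384.92870715 300.49436521  30.        ]] [[608.08624635  27.82773233  48.        ]] [[604.37468839  27.16249971  49.        ]]
```

```bash
python3 -m pendant '{"dp":[[-0.038,0.0375,0],[-0.0756,0.075,0],[-0.1134,0.112,0],[-0.151,0.15,0],[-0.189,0.187,0],[-0.2267,0.224,0],[-0.2645,0.2615,0],[-0.3022,0.299,0]],"rotation":[[0,0,0.01],[0,0,0.02],[0,0,0.03],[0,0,0.05],[0,0,0.06],[0,0,0.07],[0,0,0.085],[0,0,0.096]]}'
python3 -m pendant '{"dp":[[0,0,0.02],[0,0,0.04],[0,0,0.06],[0,0,0.07],[0,0,0.07],[0,0,0.07]],"rotation":[[0,0,0],[0,0,0],[0,0,0],[0,0,0],[0,0,0],[0,0,0]]}'
python3 go.py 607.5 27.7 26 93
```

```text
time: 17.73
tool_pos: [608.6, 25.2, 169.0]
tcp_rot: [3.141, -0.0, 1.621]
contact_force: [1.7, 0.7, -0.3]
grip_width: 84.9
finger_force: 0.0
time: 18.48
tool_pos: [606.8, 27.3, 100.5]
tcp_rot: [3.14, 0.0, 1.623]
contact_force: [0.2, 0.6, -0.8]
grip_width: 85.0
finger_force: 0.0
dp [0.0003 0.0006 0.0745] rot [ 0.001  0.    -0.   ] t 18.475 tcp [606.8  27.3 100.5] grip 85.02182500291407 0.0
```

```bash
python3 -m pendant '{"dp":[[0,0.0006,0.025],[0,0.0006,0.05],[0,0.0006,0.065],[0,0.0006,0.072],[0,0.0006,0.0745],[0,0.0006,0.0745],[0,0.0006,0.0745]],"rotation":[[0,0,0],[0,0,0],[0,0,0],[0,0,0],[0,0,0],[0,0,0],[0,0,0]]}'
python3 -m pendant '{"dp":[[0,0,0],[0,0,0],[0,0,0],[0,0,0],[0,0,0],[0,0,0],[0,0,0],[0,0,0]],"rotation":[[0,0,0],[0,0,0],[0,0,0],[0,0,0],[0,0,0],[0,0,0],[0,0,0],[0,0,0]]}' 0.035
python3 -m pendant '{"dp":[[0,0,-0.01],[0,0,-0.03],[0,0,-0.06],[0,0,-0.1],[0,0,-0.14],[0,0,-0.14],[0,0,-0.14]],"rotation":[[0,0,0],[0,0,0],[0,0,0],[0,0,0],[0,0,0],[0,0,0],[0,0,0]]}'
python3 go.py 591 -310 170 93
```

```text
time: 19.35
tool_pos: [607.1, 27.5, 26.0]
tcp_rot: [3.14, 0.0, 1.623]
contact_force: [-0.1, 0.8, -0.1]
grip_width: 84.7
finger_force: 0.0
time: 20.35
tool_pos: [606.7, 27.6, 25.3]
tcp_rot: [3.142, -0.0, 1.623]
contact_force: [0.6, -0.2, -0.6]
grip_width: 45.0
finger_force: 30.0
time: 21.22
tool_pos: [606.1, 27.6, 165.0]
tcp_rot: [-3.141, -0.0, 1.623]
contact_force: [0.0, 0.1, -1.0]
grip_width: 45.2
finger_force: 30.0
dp [-0.3364 -0.0327 -0.005 ] rot [-0.001 -0.    -0.   ] t 21.225 tcp [606.1  27.6 165. ] grip 45.23330570869699 29.999932050704956
```

```bash
python3 -m pendant '{"dp":[[-0.042,-0.004,0],[-0.084,-0.008,0],[-0.126,-0.012,0],[-0.168,-0.016,0],[-0.21,-0.02,0],[-0.252,-0.0245,0.01],[-0.294,-0.0286,0.03],[-0.3364,-0.0327,0.06]],"rotation":[[0,0,0],[0,0,0],[0,0,0],[0,0,0],[0,0,0],[0,0,0],[0,0,0],[0,0,0]]}'
python3 -m pendant '{"dp":[[0,0,0.02],[0,0,0.04],[0,0,0.05],[0,0,0.055],[0,0,0.055],[0,0,0.055]],"rotation":[[0,0,0],[0,0,0],[0,0,0],[0,0,0],[0,0,0],[0,0,0]]}'
python3 go.py 591 -310.5 19.5 93
```

```text
time: 22.22
tool_pos: [591.0, -311.2, 103.7]
tcp_rot: [-3.141, -0.001, 1.623]
contact_force: [0.6, -0.0, -0.3]
grip_width: 45.0
finger_force: 30.0
time: 22.98
tool_pos: [591.9, -310.2, 51.1]
tcp_rot: [3.14, 0.001, 1.623]
contact_force: [1.7, -0.3, -0.1]
grip_width: 45.3
finger_force: 30.0
dp [-0.0002 -0.001   0.0316] rot [ 0.001  0.001 -0.   ] t 22.975 tcp [ 591.9 -310.2   51.1] grip 45.28736567935439 29.999892711639404
```

```bash
python3 snap.py d6 4 220 120 70 100 80 180 90 100; python3 -c "
from h import *
t=load('top_d6.npz');im=crop(t,215,125,90,60,4)
s=load('scene_d6.npz')
cv2.imwrite('pics/d7.png',np.clip(np.vstack([np.hstack([im,crop(s,80,190,80,60,4)]),np.hstack([crop(s,230,225,90,70,4),crop(t,375,135,80,70,4)])])*1.5,0,255).astype(np.uint8))"
```

```text
(no output)
```

View pics/d7.png

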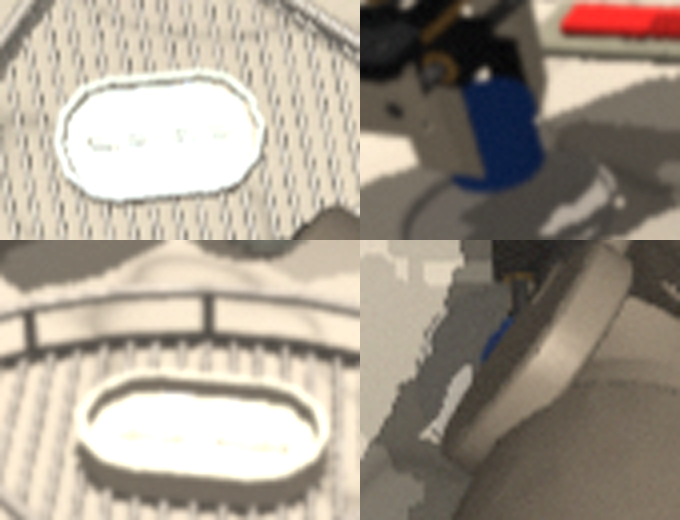

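d7 shows the pill box held over the dish (scene ≈(205,225)) and the empty saucer undisturbed, its centre at top px ≈(254.6,159). Lowering the pill box.

```bash
python3 -m pendant '{"dp":[[0,-0.001,0.012],[0,-0.001,0.022],[0,-0.001,0.028],[0,-0.001,0.0305],[0,-0.001,0.032],[0,-0.001,0.032],[0,-0.001,0.032]],"rotation":[[0,0,0],[0,0,0],[0,0,0],[0,0,0],[0,0,0],[0,0,0],[0,0,0]]}'
python3 go.py 591 -310.5 19 93
python3 - <<'E'
from h import *
t=load("top_d6.npz")
im=t["pixels"][130:190,220:292].astype(int)
print(im[29,20:55:6],im[29,2])
g=cv2.resize(im.min(2).astype(np.uint8),None,fx=4,fy=4,interpolation=cv2.INTER_CUBIC)
for th in(140,150,160):
    m=(g>th).astype(np.uint8);m=cv2.morphologyEx(m,cv2.MORPH_OPEN,np.ones((7,7)))
    cs,_=cv2.findContours(m,cv2.RETR_EXTERNAL,cv2.CHAIN_APPROX_NONE);c=max(cs,key=cv2.contourArea)
    r=cv2.minAreaRect(c);u=np.array([220,130])+(np.array(r[0])+.5)/4-.5
    B=onz(t,np.array([220,130])+(cv2.boxPoints(r)+.5)/4-.5,20);e=np.linalg.norm(B-np.roll(B,-1,0),axis=1)
    i=0 if e[0]>e[1] else 1;d=B[i+1]-B[i]
    print(th,u,onz(t,[u],20),e,np.degrees(np.arctan2(d[1],d[0]))%180)
E
```

```text
time: 23.95
tool_pos: [590.6, -310.2, 18.5]
tcp_rot: [3.141, 0.0, 1.623]
contact_force: [0.9, 1.2, 0.1]
grip_width: 45.0
finger_force: 30.0
dp [-0.0003  0.0003 -0.0005] rot [ 0.  0. -0.] t 23.95 tcp [ 590.6 -310.2   18.5] grip 44.97277575391845 30.000024139881134
[[171 175 167]
 [175 180 176]
 [176 181 182]
 [175 176 168]
 [178 183 180]
 [164 168 160]] [149 143 127]
140 [254.22063828 159.68249893] [[604.41294183  27.12871185  20.        ]] [110.93002117  59.56191437 110.26901291  59.37576266] 96.65427924995765
150 [254.70050049 159.62994957] [[604.53767833  26.11377686  20.        ]] [107.49777438  58.55589105 106.86753984  58.3801489 ] 96.5051637037031
160 [255.09141159 159.56492805] [[604.68715469  25.28750571  20.        ]] [99.89299482 57.54462158 99.31649174 57.38758035] 96.16390356279736
```

```bash
python3 -m pendant '{"dp":[[0,0,0.0006],[0,0,0.0012],[0,0,0.0012]],"rotation":[[0,0,0],[0,0,0],[0,0,0]]}'
python3 -m pendant '{"dp":[[0,0,0],[0,0,0],[0,0,0],[0,0,0],[0,0,-0.03],[0,0,-0.08],[0,0,-0.13],[0,0,-0.15]],"rotation":[[0,0,0],[0,0,0],[0,0,0],[0,0,0],[0,0,0],[0,0,0],[0,0,0],[0,0,0]]}' 0.065
python3 go.py 606 27 160 96.3
```

```text
time: 24.32
tool_pos: [590.7, -310.3, 18.3]
tcp_rot: [3.141, 0.001, 1.623]
contact_force: [-2.4, 1.0, 7.2]
grip_width: 45.3
finger_force: 30.0
time: 25.32
tool_pos: [591.6, -310.9, 171.0]
tcp_rot: [3.137, 0.003, 1.623]
contact_force: [0.3, 0.4, 0.1]
grip_width: 64.9
finger_force: 0.0
dp [0.3367 0.0319 0.01  ] rot [ 0.004  0.003 -0.058] t 25.325 tcp [ 591.6 -310.9  171. ] grip 64.88908980875136 0.0
```

```bash
python3 -m pendant '{"dp":[[0.042,0.004,0],[0.084,0.008,0],[0.126,0.012,0],[0.168,0.016,0],[0.21,0.02,0],[0.252,0.024,0.01],[0.294,0.028,0.03],[0.3367,0.032,0.05]],"rotation":[[0,0,0],[0,0,-0.01],[0,0,-0.02],[0,0,-0.03],[0,0,-0.04],[0,0,-0.05],[0,0,-0.058],[0,0,-0.058]]}' 0.0915
python3 -m pendant '{"dp":[[0,0,0.02],[0,0,0.03],[0,0,0.03],[0,0,0.03]],"rotation":[[0,0,0],[0,0,0],[0,0,0],[0,0,0]]}'
python3 snap.py d8 4 375 130 80 110 230 220 110 110; python3 go.py 606 27 11 96.3
```

```text
time: 26.32
tool_pos: [605.0, 29.1, 116.8]
tcp_rot: [3.141, 0.0, 1.681]
contact_force: [1.1, 0.1, -0.2]
grip_width: 91.6
finger_force: 0.0
time: 26.82
tool_pos: [605.5, 27.1, 87.9]
tcp_rot: [3.14, 0.0, 1.68]
contact_force: [0.2, 0.7, 0.8]
grip_width: 90.9
finger_force: 0.0
dp [-0.0002  0.0003  0.077 ] rot [ 0.002  0.    -0.001] t 26.925 tcp [605.5  27.2  88. ] grip 91.61802497947758 0.0
```

View pics/d8.png

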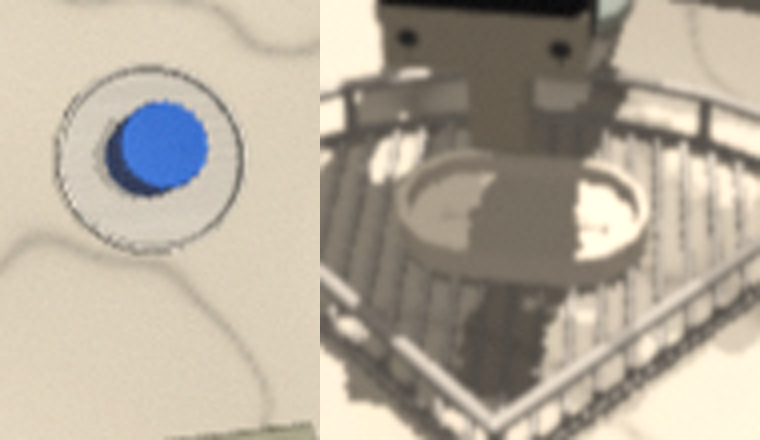

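The pill box is upright in the dish (crop (157,147), dish centre (149,160), most of the difference being parallax), and the saucer sits between the fingers in scene. I'll work out the offset, then descend.

```bash
python3 -c "
from h import *
t=load('top_d8.npz');k=lambda a,b:[(375+(a+.5)/4-.5,130+(b+.5)/4-.5)]
print(onz(t,k(158,147),42),onz(t,k(149.5,159.5),10))"
python3 -m pendant '{"dp":[[0,0.0003,0.025],[0,0.0003,0.045],[0,0.0003,0.06],[0,0.0003,0.068],[0,0.0003,0.073],[0,0.0003,0.076],[0,0.0003,0.076],[0,0.0003,0.076]],"rotation":[[0,0,0],[0,0,0],[0,0,0],[0,0,0],[0,0,0],[0,0,0],[0,0,0],[0,0,0]]}'
python3 go.py 606 27 10 96.3
```

```text
[[ 589.51115768 -306.74280215   42.        ]] [[ 588.871425   -311.40678501   10.        ]]
time: 27.92
tool_pos: [605.5, 27.8, 11.5]
tcp_rot: [3.141, 0.0, 1.681]
contact_force: [0.4, -0.0, 0.8]
grip_width: 91.8
finger_force: 0.0
dp [-0.0009  0.0004  0.0015] rot [0.001 0.    0.   ] t 27.925 tcp [605.5  27.8  11.5] grip 91.79603438991867 0.0
```

```bash
python3 -m pendant '{"dp":[[0,0,0.0015],[0,0,0.0015],[0,0,0.0015],[0,0,0.0015],[0,0,0.0015],[0,0,0.0015],[0,0,0.0015]],"rotation":[[0,0,0],[0,0,0],[0,0,0],[0,0,0],[0,0,0],[0,0,0],[0,0,0]]}' 0.05
python3 -m pendant '{"dp":[[0,0,-0.01],[0,0,-0.03],[0,0,-0.06],[0,0,-0.1],[0,0,-0.14],[0,0,-0.14],[0,0,-0.14]],"rotation":[[0,0,0],[0,0,0],[0,0,0],[0,0,0],[0,0,0],[0,0,0],[0,0,0]]}'
python3 go.py 577 336.5 150 84.3; python3 snap.py d9 4 80 120 50 150 230 130 140 150
```

```text
time: 28.8
tool_pos: [605.4, 27.8, 9.7]
tcp_rot: [3.141, -0.0, 1.681]
contact_force: [1.1, 0.6, 0.2]
grip_width: 65.5
finger_force: 30.0
time: 29.68
tool_pos: [604.5, 27.8, 149.0]
tcp_rot: [-3.14, -0.0, 1.681]
contact_force: [-0.5, 0.4, -1.3]
grip_width: 65.8
finger_force: 30.0
dp [ 0.3098  0.0066 -0.0009] rot [-0.001 -0.     0.209] t 29.675 tcp [604.5  27.8 149. ] grip 65.79826860444265 29.999765753746033
```

View pics/d9.png

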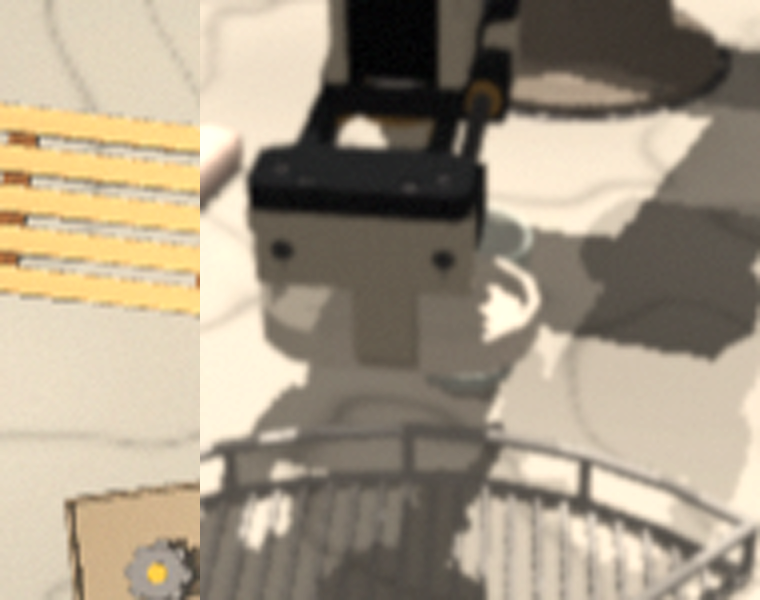

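The saucer is gripped level and clear of the basket (scene crop ends at x≈265 and 540, finger centre at 388). I'll check the lengthwise offset in the grip.

```bash
python3 -c "
from h import *
s=load('scene0.npz');a=np.radians(96.3);L=np.array([np.cos(a),np.sin(a)]);n=np.array([np.sin(a),-np.cos(a)]);c=np.array([604.5,27.8])
f=lambda p,z:(proj(s,[np.r_[p,z]])[0]-[230,130])*4+[200,0]
# saucer outline extremes at mid height for z 145..160
for off in(0,5):
  P=[]
  for z in(145,160):
    for sg in(-1,1):
      for t in np.linspace(0,2*np.pi,60): P.append(f(c+L*(off+sg*22)+33*np.array([np.cos(t),np.sin(t)]),z))
  P=np.array(P);print(off,P[:,0].min(),P[:,0].max())
print([f(c+n*52+L*q,149) for q in(-9.5,9.5)])"
```

```text
0 261.8078702334735 538.889083145812
5 274.15534005975155 551.6584032503588
[array([354.76519044, 384.25667814]), array([405.04753177, 388.01993242])]
```

```bash
python3 -m pendant '{"dp":[[0.03,0.0007,0],[0.07,0.0015,0],[0.11,0.002,0],[0.15,0.003,0],[0.19,0.004,0],[0.23,0.005,0],[0.27,0.006,0],[0.3098,0.0066,0]],"rotation":[[0,0,0.02],[0,0,0.05],[0,0,0.08],[0,0,0.11],[0,0,0.14],[0,0,0.17],[0,0,0.19],[0,0,0.209]]}'
python3 -m pendant '{"dp":[[0,0,0.01],[0,0,0.03],[0,0,0.05],[0,0,0.07],[0,0,0.085],[0,0,0.09],[0,0,0.09],[0,0,0.09]],"rotation":[[0,0,0],[0,0,0],[0,0,0],[0,0,0],[0,0,0],[0,0,0],[0,0,0],[0,0,0]]}'
python3 go.py 577 336.5 16 84.3
```

```text
time: 30.78
tool_pos: [576.9, 337.4, 147.8]
tcp_rot: [-3.139, 0.002, 1.471]
contact_force: [-0.2, -0.2, -1.1]
grip_width: 65.5
finger_force: 30.0
time: 31.78
tool_pos: [578.3, 336.6, 60.5]
tcp_rot: [3.14, -0.001, 1.472]
contact_force: [0.0, -0.3, -1.2]
grip_width: 65.6
finger_force: 30.0
dp [-0.0003 -0.0013  0.0445] rot [ 0.001 -0.001  0.001] t 31.775 tcp [578.3 336.6  60.5] grip 65.64220570705933 29.999782741069794
```

```bash
python3 -m pendant '{"dp":[[0,-0.001,0.01],[0,-0.001,0.02],[0,-0.001,0.03],[0,-0.001,0.036],[0,-0.001,0.04],[0,-0.001,0.043],[0,-0.001,0.0445],[0,-0.001,0.0445]],"rotation":[[0,0,0],[0,0,0],[0,0,0],[0,0,0],[0,0,0],[0,0,0],[0,0,0],[0,0,0]]}'
python3 -m pendant '{"dp":[[0,0,0.0005],[0,0,0.001],[0,0,0.001]],"rotation":[[0,0,0],[0,0,0],[0,0,0]]}'
```

```text
time: 32.78
tool_pos: [576.8, 336.6, 15.3]
tcp_rot: [3.141, -0.0, 1.472]
contact_force: [-0.1, -0.6, -1.5]
grip_width: 65.6
finger_force: 30.0
time: 33.15
tool_pos: [576.9, 336.6, 14.7]
tcp_rot: [3.141, -0.0, 1.472]
contact_force: [-0.8, -0.8, 3.1]
grip_width: 65.8
finger_force: 30.0
```

Contact felt. Releasing, backing off and looking.

```bash
python3 -m pendant '{"dp":[[0,0,0],[0,0,0],[0,0,0],[0,0,0],[0,0,-0.02],[0,0,-0.06],[0,0,-0.12],[0,0,-0.17]],"rotation":[[0,0,0],[0,0,0],[0,0,0],[0,0,0],[0,0,0],[0,0,0],[0,0,0],[0,0,0]]}' 0.0915
python3 -m pendant '{"dp":[[0.0,-0.04,0],[0.0,-0.09,0],[-0.04,-0.14,0],[-0.07,-0.18,0],[-0.07,-0.18,0],[-0.07,-0.18,0],[-0.07,-0.18,0]],"rotation":[[0,0,0],[0,0,0],[0,0,0],[0,0,0],[0,0,0],[0,0,0],[0,0,0]]}'
python3 snap.py e1 2 50 110 200 200 0 150 200 200
python3 - <<'E'
from h import *
t=load("top_e1.npz");s=load("scene_e1.npz")
A=np.hstack([crop(t,60,130,100,75,4),crop(s,410,250,100,75,4)]);B=np.hstack([crop(t,60,220,100,75,4),crop(t,370,140,100,75,4)])
cv2.imwrite("pics/e2.png",np.clip(np.vstack([A,B])*1.3,0,255).astype(np.uint8))
E
```

```text
time: 34.15
tool_pos: [577.1, 336.7, 188.4]
tcp_rot: [3.139, -0.002, 1.472]
contact_force: [0.8, -0.6, -0.2]
grip_width: 91.5
finger_force: 0.0
time: 35.02
tool_pos: [392.1, 285.3, 184.8]
tcp_rot: [3.14, -0.001, 1.472]
contact_force: [0.2, -0.2, -0.7]
grip_width: 91.4
finger_force: 0.0
```

View pics/e2.png

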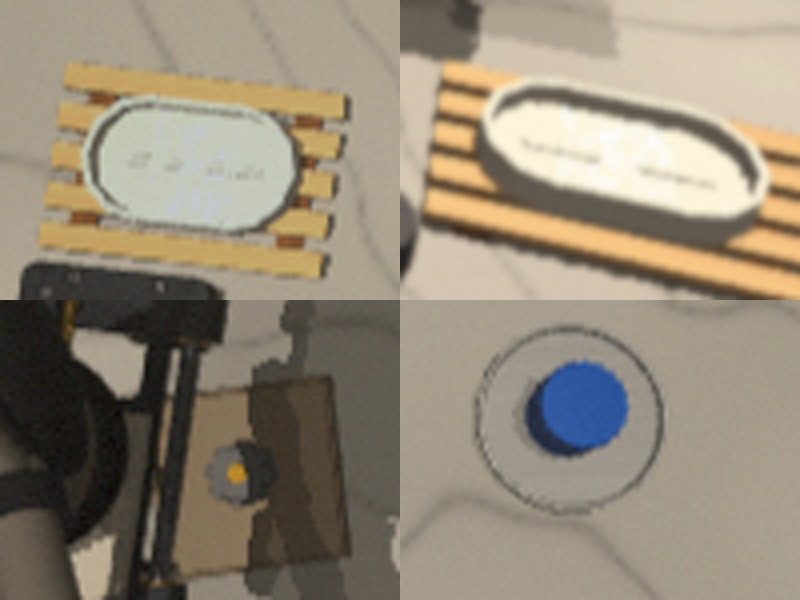

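The saucer sits centred and lengthwise on the drainer (crop (191,164) against (195,170)). The knob and pill box are upright in their places, and the arm is clear.

```bash
python3 -c "
from plant import workorder;print(workorder.close_job())"
```

```text
the job is handed in; nothing more can be done
None
```

I placed the comb, knob, pill box and saucer in the order asked, each upright and within about 5 mm of its middle by camera, left the tumbler alone and handed the job in at about 35 s; the judge's result was not shown.

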